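Fit the drive coupling to the washer's gear case

ROBOT

A 6-joint arm with a two-finger parallel gripper is mounted at the origin on the work surface. World frame = base frame: x ahead of the robot, y to its left, z up, the work surface at z = 0. Lengths are in m, angles in rad, forces in N, time in s.
With the tool pointing down it reaches from about 0.3 to 0.875 m from the base axis. Payload 6.4 kg.
Tool frame: the origin (TCP) lies on the centre line of the jaws, within the pads' length; the fingertips stand 25 mm ahead of it and the grasp point (between the pads) lies 6 mm ahead of it (ctrl.tip_reach is the distance from the TCP to the fingertips, in m); z points along the fingers, y is the line along which they close (so a half turn about z gives the same grasp; the last joint's range is limited). The gripper opens to 85 mm and grips with 20 to 120 N. Pads are 22 mm wide; open, the fingers measure 114 mm over their backs; the gripper's body (76 mm by 85 mm) begins 54 mm behind the grasp point. The pads swing forward as they close: fully open they stand 13 mm farther back than shut.
Start: joints at [-1.322, 0.181, 1.607, -0, 1.354, -0.206], TCP at [0.253, -0.517, 0.218] pointing down, gripper open.
Joint ranges: [-2.99, 2.99], [-0.89, 2.07], [0.3, 2.58], [-1.14, 4.28], [0, 2.63], [-3.12, 3.12]. Speed limits (rad/s): [2.57, 2.57, 3.01, 3.14, 3.14, 3.14].

INTERFACE

Orientations are given as a unit quaternion [w, x, y, z].
In Python, from bench import ctrl gives the robot as it stands.
- The arm moves only by the tool servo_tool, never from a script. Its argument "motion" is a list that holds one entry, the list of rows, each a list of 5 numbers: the shift along the tool's x, y, z in cm, then the turn about the tool's z in degrees, then the closure, from -1 (fully open) to 1 (shut). In form: [[[dx, dy, dz, twist, claw], ...]]. A call has 1 to 5 rows; each row is the pose to reach, as a shift and turn from the pose commanded when the call began, along the tool's axes at that moment; what a row does not reach only later rows make up. A row lasts 1/10 s, in which the tool goes at most 50 mm and 8.59 degrees, less where a joint would pass 70% of its speed; a pose out of reach is approached as far as the arm can. A call with a gripper value outside its range is refused whole. The fingers move at their own pace and stop on an object; the grip force is fixed at half the most. Time passes only in rows, so rows that repeat a pose let the fingers close. It gives the time, the measured TCP pose, the force, the opening and the grip force at its end, in the units of the state.
- ctrl.get_obs(): the state, without advancing time (a new reading comes with each control period).
- ctrl.camera(name): name is "scene" or "side" or "wrist"; returns a dict with "pixels" (420x560x3 uint8, red, green, blue), "depth" (420x560 float32, m along the optical axis (not along the pixel's ray), 0 where there is no reading), "fx", "fy", "cx", "cy" (pixels), "R" (3x3) and "t" (3): a world point X has camera coordinates R X + t; the wrist camera has in their place "hand_eye" (4x4, takes a point from camera to tool coordinates, whose origin is the TCP and whose axes are the flange's). Camera axes: x right, y down, z forward; pixel columns grow to the right and rows downward; lengths in m; the calibration is good to about 2 mm. A picture is of the moment at which its call begins: read the wrist's pose just before it.
- ctrl.hand_in(): hands the job in; it is judged then, once.
The state is a dict: "time_s": time; "q": joint angles; "dq": joint speeds; "joint_efforts": joint torques, N m; "eef_pos": TCP position; "eef_rot": TCP orientation; "wrist_force": force on the tool from outside, world axes, zero at the start; "torque": the same for the moment, N m; "opening": opening from 0.0 (shut) to 1.0 (fully open); "grasp_force": force on a finger pad.
Only numpy, scipy, OpenCV 4.12 (cv2) and the standard library are available. Lean on these libraries where they do the work, as an engineer would, in place of code of your own. Each camera call takes 0.05 s, during which the arm holds its last target. There are 200 camera calls.

TASK

The washer gear case on the folding bench needs its drive coupling back: from the wooden rack take the coupling whose flange has two open slots, and lower its tapered shank into the spindle's bore with the slots over the two brass dogs, keeping hold of it until the shank is in the bore. Let go with it fully home, its flange flat on the spindle face, and leave the two unslotted plugs in the rack alone.

Things in the scene. Friction and masses are not known exactly. Their poses are not given: they have to be found in the camera images.
- coupling: 0.25-0.5 kg, upright in a rack hole. Grey flange 76 mm across, 12 thick, two rim slots half a turn apart, 22 mm wide, in to 22 mm from centre. Blue grip block on top 30 long, 22 thick, 45 high. Steel tapered shank below, 42 long, 36 to 16 mm across. Origin: centre of flange underside, z up; x points to a slot and along the block's 30 mm, y across its 22 mm. A half turn makes no difference.
- seat (a point): Centre of the end face of the fixed dark spindle (80 mm across, 120 mm above bench) on the grey gear case, 200 x 170 x 70 mm. Tapered bore: 41 mm across at the face, 20 at its floor 50 mm down. Two brass dogs stand 12 mm up, 26-37 mm either side of centre along x, 10 mm wide at foot, 6 at top. z up. Home: the coupling's origin is here, its x along this x, either way round.
- plain_plug: Plug to leave alone: as the coupling in size, origin and axes, but its grey flange is a full disc without slots and its grip block red. All three stand in a wooden rack 100 x 310 mm, 60 mm high, in holes 39 mm across, 105 mm apart in a row, in any order, flanges resting on its top.
- bolt_plug: Plug to leave alone, in the remaining rack hole: as the coupling in size, origin and axes, but its brass flange is a full disc without slots, with six dark bolt heads, and its grip block black.
Not all that is in view belongs to the job. What is shaped like the coupling but purple is not meant.

How it is judged:
By the outcome, as a careful person would: the job done as asked, in the order asked, and still so for the second after the job is handed in, with the robot touching nothing.
It also fails if it takes over 38 s, if anything falls off the work surface, if the arm or the gripper's body presses on something with over 40 N, if the wrist force passes 120 N, or if a joint passes its speed limit or range.

## Working session

There is one attempt and no reset: what is moved stays moved. The work goes in short steps, Python scripts to look and compute and a tool call to move; the robot and the scene stay as the last step left them, time stands still between calls to the robot, and variables do not carry over. Pictures are saved under pics/ and viewed, at most 10 in all, crops included, and the job is handed in when it is done.

Besides the shell and the picture viewer there is one more tool, called after ">>>" in YAML: its name, and indented under it one key for each argument. servo_tool: Moves the arm, as the interface text tells. Its arguments: {"type":"object","properties":{"motion":{"type":"array"}},"required":["motion"]}

```bash
ls; mkdir -p pics
cat > h.py <<'E'
import numpy as np, cv2, pickle
from bench import ctrl
from scipy.spatial.transform import Rotation as Ro
def rot(q): return Ro.from_quat([q[1],q[2],q[3],q[0]]).as_matrix()
def grab(n,f):
    o=ctrl.get_obs(); c=ctrl.camera(n); c['obs']=o
    if n=='wrist':
        T=np.eye(4);T[:3,:3]=rot(o['eef_rot']);T[:3,3]=o['eef_pos']
        M=T@np.array(c['hand_eye']); c['R']=M[:3,:3].T; c['t']=-M[:3,:3].T@M[:3,3]
    cv2.imwrite(f'pics/{f}.png',c['pixels'][:,:,::-1]); pickle.dump(dict(c),open(f'pics/{f}.pkl','wb')); return c
def load(f): return pickle.load(open(f'pics/{f}.pkl','rb'))
def plane(c,uv,z):
    uv=np.atleast_2d(uv).astype(float); R=np.array(c['R']);t=np.array(c['t'])
    d=np.c_[(uv[:,0]-c['cx'])/c['fx'],(uv[:,1]-c['cy'])/c['fy'],np.ones(len(uv))]@R
    o=-R.T@t; return o+d*((z-o[2])/d[:,2])[:,None]
def cloud(c):
    D=c['depth'];v,u=np.indices(D.shape); P=np.stack([(u-c['cx'])/c['fx']*D,(v-c['cy'])/c['fy']*D,D],-1)
    return (P-np.array(c['t']))@np.array(c['R'])
E
python3 - <<'E'
from h import *
o=ctrl.get_obs();print({k:np.round(v,3).tolist() for k,v in o.items()},ctrl.tip_reach);print(rot(o['eef_rot']).round(3))
a=grab('scene','s0');b=grab('side','d0');grab('wrist','w0')
cv2.imwrite('pics/sd.png',cv2.resize(np.vstack([a['pixels'],b['pixels']])[:,:,::-1],(448,600+72))[:600])
for c in(a,b):print(-np.array(c['R']).T@c['t'])
E
```

```text
pics
{'time_s': 0.0, 'q': [-1.322, 0.182, 1.608, 0.0, 1.354, -0.206], 'dq': [-0.0, -0.002, 0.001, -0.0, 0.002, 0.001], 'joint_efforts': [-0.0, -44.487, -35.133, -0.0, 0.009, 0.0], 'eef_pos': [0.252, -0.516, 0.218], 'eef_rot': [-0.001, 0.974, 0.225, -0.0], 'wrist_force': [-0.331, 0.377, 0.131], 'torque': [-0.011, 0.049, -0.023], 'grasp_force': 0.0, 'opening': 1.001} 0.025
[[ 0.898  0.439 -0.   ]
 [ 0.439 -0.898  0.002]
 [ 0.    -0.002 -1.   ]]
[ 1.23489135 -0.22065412  0.9799822 ]
[0.06114876 0.70748176 0.83157235]
```

View pics/s0.png

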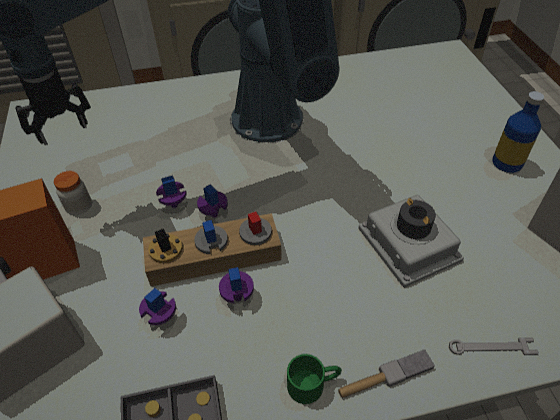

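View pics/d0.png

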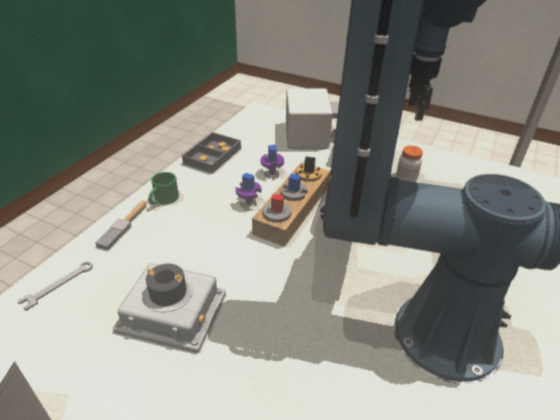

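In the scene view, the blue-block candidates are the rack middle at (209,232) with a grey flange, and purple-flanged decoys at (170,187), (211,198), (236,285) and (157,305). Only the rack middle one is grey and in the rack, between red (255,225) and black (163,240). The spindle is at (415,217). I'll confirm the choice in an enlarged crop and measure it.

Run:
```python
from h import *
a=load('s0')
cv2.imwrite('pics/crop0.png',cv2.resize(a['pixels'][195:285,135:295,::-1],(800,450),interpolation=cv2.INTER_CUBIC))
for f,box in(('s0',(195,260,190,225)),('d0',(165,205,280,305))):
    c=load(f);P=cloud(c);h=cv2.cvtColor(c['pixels'],cv2.COLOR_RGB2HSV)
    m=np.zeros(h.shape[:2],bool);y0,y1,x0,x1=box;m[y0:y1,x0:x1]=1
    b=m&(h[...,0]>100)&(h[...,0]<125)&(h[...,1]>120)&(c['depth']>0)
    Q=P[b];print(f,'blue',len(Q),np.median(Q,0).round(3),np.percentile(Q,[5,95],axis=0).round(3).tolist())
    top=Q[Q[:,2]>np.percentile(Q[:,2],95)-.004];print('top',top.mean(0).round(3),len(top))
    # spindle top
    z=P[...,2];m=(z>.115)&(z<.127)&(P[...,0]>.2)&(P[...,1]>0.02)&(P[...,1]<.5)
    n,l,st,ce=cv2.connectedComponentsWithStats(m.astype(np.uint8))
    for i in range(1,n):
        if st[i,4]>60:
            q=P[l==i];print('spindle?',st[i].tolist(),q.mean(0).round(3),q.min(0).round(3),q.max(0).round(3))
```

```text
s0 blue 312 [ 0.491 -0.227  0.093] [[0.362, -0.241, 0.06], [0.505, -0.204, 0.119]]
top [ 0.491 -0.232  0.118] 89
spindle? [400, 199, 36, 28, 584] [0.568 0.235 0.12 ] [0.527 0.197 0.115] [0.607 0.277 0.127]
d0 blue 37 [ 0.489 -0.227  0.116] [[0.476, -0.237, 0.115], [0.499, -0.218, 0.119]]
top [ 0.489 -0.227  0.117] 34
spindle? [146, 263, 38, 30, 670] [0.564 0.242 0.12 ] [0.525 0.199 0.115] [0.603 0.279 0.127]
```

View pics/crop0.png

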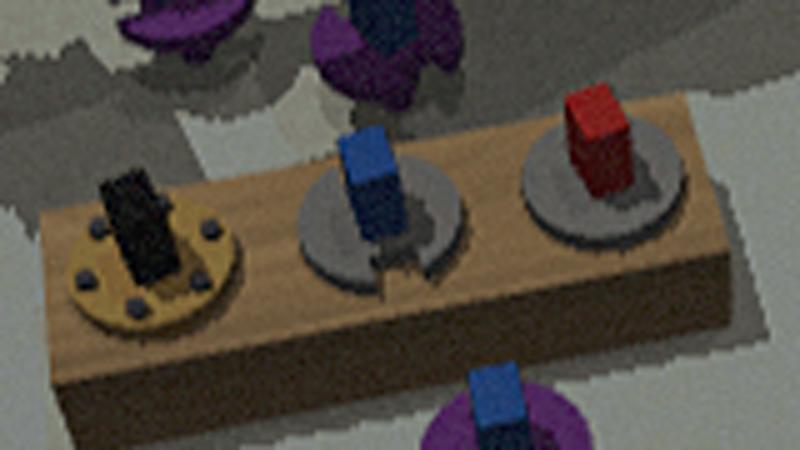

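The crop confirms it: the blue block at crop (372,185) stands on a grey flange with an open rim slot at (400,275). The red plug and the bolted black plug have full discs. Next I check the path heights and the angles.

Run:
```python
from h import *
he=np.array(load('w0')['hand_eye']);print(he.round(3))
A=np.array([.252,-.516]);B=np.array([.49,-.229]);d=(B-A)/np.linalg.norm(B-A);n=np.array([-d[1],d[0]])
for f in('s0','d0'):
    c=load(f);P=cloud(c)[c['depth']>0];r=P[:,:2]-A;s=r@d;w=abs(r@n)
    for lo in np.arange(.12,.6,.06):
        k=(s>lo)&(s<lo+.06)&(w<.09)&(P[:,2]<.6);print(f,lo.round(2),k.sum(),P[k,2].max().round(3) if k.any() else '')
R=rot(ctrl.get_obs()['eef_rot'])
print('shift tool cm',(R.T@np.r_[B-A,0.04]*100).round(2))
# block top edge angle estimate in scene
c=load('s0');
pts=np.array([[135+340/5,195+145/5],[135+380/5,195+128/5],[135+400/5,195+165/5],[135+355/5,195+180/5]])
print(plane(c,pts,.117).round(3))
print('slot',plane(c,[[135+400/5,195+268/5]],.072).round(3))
```

```text
[[ 0.    -0.965 -0.264  0.067]
 [ 1.    -0.     0.001 -0.   ]
 [-0.001 -0.264  0.965 -0.155]
 [ 0.     0.     0.     1.   ]]
s0 0.12 1477 0.556
s0 0.18 1155 0.103
s0 0.24 778 0.122
s0 0.3 1311 0.12
s0 0.36 2161 0.122
s0 0.42 1793 0.121
s0 0.48 2267 0.104
s0 0.54 1742 0.007
d0 0.12 0 
d0 0.18 59 0.064
d0 0.24 557 0.12
d0 0.3 855 0.118
d0 0.36 885 0.12
d0 0.42 726 0.12
d0 0.48 1279 0.102
d0 0.54 908 0.005
shift tool cm [ 33.99 -15.33  -3.97]
[[ 0.484 -0.243  0.117]
 [ 0.478 -0.224  0.117]
 [ 0.502 -0.218  0.117]
 [ 0.506 -0.238  0.117]]
slot [[ 0.524 -0.226  0.072]]
```

>>> servo_tool:
  motion:
    - [[2, -0.9, -2, 1, -1], [6, -2.7, -4, 4, -1], [10, -4.5, -4, 7, -1], [14, -6.3, -4, 10, -1], [18, -8, -4, 12, -1]]

```text
time_s: 0.65
eef_pos: [0.3799, -0.3641, 0.2585]
eef_rot: [-0.0, 0.993, 0.121, 0.0]
wrist_force: [0.6, 0.1, 0.1]
opening: 1.001
grasp_force: 0.0
```

>>> servo_tool:
  motion:
    - [[3.7, -2.7, 0, 0, -1], [7.4, -5.5, 0, 0, -1], [11.1, -8.2, 0, 0, -1], [14.1, -10.5, 0, 0, -1], [14.1, -10.5, 0, 0, -1]]

```text
time_s: 1.15
eef_pos: [0.4924, -0.2256, 0.2582]
eef_rot: [-0.001, 0.992, 0.125, 0.0]
wrist_force: [-1.0, -0.6, 0.4]
opening: 1.004
grasp_force: 0.0
```

Run:
```python
from h import *
c=grab('wrist','w1');P=cloud(c);h=cv2.cvtColor(c['pixels'],cv2.COLOR_RGB2HSV);R=rot(c['obs']['eef_rot']);p=c['obs']['eef_pos'];print(p,R.round(3)[:,0])
b=(h[...,0]>100)&(h[...,0]<125)&(h[...,1]>120)&(abs(P[...,2]-.117)<.008)
n,l,st,ce=cv2.connectedComponentsWithStats(b.astype(np.uint8))
for i in range(1,n):
    if st[i,4]<150: continue
    v,u=np.nonzero(l==i);X=plane(c,np.c_[u,v],.117)
    (cx,cy),s,a=r=cv2.minAreaRect((X[:,:2]*1000).astype(np.float32));print(st[i].tolist(),'c',round(cx,1),round(cy,1),np.round(s,1),'ang',round(a,1),'z',P[l==i][:,2].mean().round(4))
```

```text
[ 0.49243188 -0.22564363  0.25824167] [0.969 0.248 0.001]
[276, 187, 23, 30, 579] c 491.1 -232.0 [29.2 21.1] ang 6.6 z 0.1165
```

View pics/w1.png

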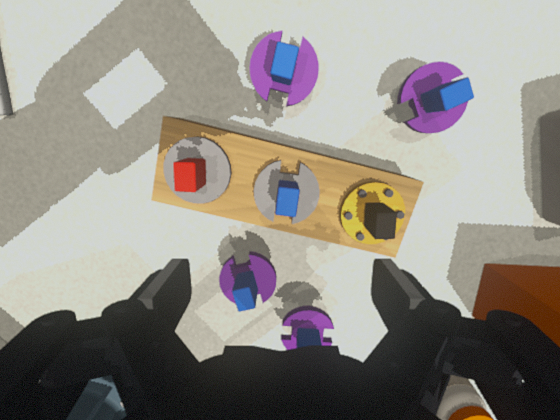

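The wrist view shows the target at (288,198) between red (190,175) and bolted (382,220), with its slots at (291,165) and (283,215). Its block top measures 29×21 mm at z 0.1165, as specified. I'll turn 8° and descend.

>>> servo_tool:
  motion:
    - [[-0.3, 0.6, 3, 4, -1], [-0.3, 0.6, 7, 8, -1], [-0.3, 0.6, 11, 8, -1], [-0.3, 0.6, 14, 8, -1], [-0.3, 0.6, 15.2, 8, -1]]

```text
time_s: 1.7
eef_pos: [0.4862, -0.2357, 0.103]
eef_rot: [-0.002, 0.999, 0.052, -0.002]
wrist_force: [-0.6, 0.2, -0.6]
opening: 1.001
grasp_force: 0.0
```

>>> servo_tool:
  motion:
    - [[0, 0, 0, 0, 0.2], [0, 0, 0, 0, 0.6], [0, 0, 0, 0, 1], [0, 0, 0, 0, 1], [0, 0, 0, 0, 1]]

```text
time_s: 2.2
eef_pos: [0.4896, -0.2365, 0.1077]
eef_rot: [0.001, 0.999, 0.053, 0.001]
wrist_force: [0.1, -0.8, -0.2]
opening: 0.145
grasp_force: 0.0
```

>>> servo_tool:
  motion:
    - [[0, 0, 0, 0, 1], [0, 0, 0, 0, 1], [0, 0, 0, 0, 1]]

```text
time_s: 2.5
eef_pos: [0.489, -0.236, 0.1065]
eef_rot: [0.0, 0.999, 0.053, 0.0]
wrist_force: [0.2, 0.3, -1.1]
opening: -0.002
grasp_force: 0.0
```

Run:
```python
from h import *
o=ctrl.get_obs();print({k:np.round(v,3).tolist() for k,v in o.items()})
a=grab('scene','s1')['pixels'];w=grab('wrist','w2')['pixels']
im=np.vstack([cv2.resize(a[130:290,120:320],(500,400)),cv2.resize(w,(500,375))])
im=np.hstack([cv2.resize(a[130:290,120:320],(400,320)),cv2.resize(w,(400,320))])
cv2.imwrite('pics/m1.png',im[:,:,::-1])
```

```text
{'time_s': 2.5, 'q': [-0.668, 0.24, 1.781, 0.0, 1.121, 0.797], 'dq': [-0.003, 0.0, 0.002, -0.001, -0.0, 0.001], 'joint_efforts': [0.003, -43.341, -31.008, -0.0, -0.0, -0.0], 'eef_pos': [0.489, -0.236, 0.107], 'eef_rot': [0.0, 0.999, 0.053, 0.0], 'wrist_force': [0.239, 0.266, -1.091], 'torque': [0.004, -0.025, -0.01], 'grasp_force': 0.0, 'opening': -0.002}
```

View pics/m1.png

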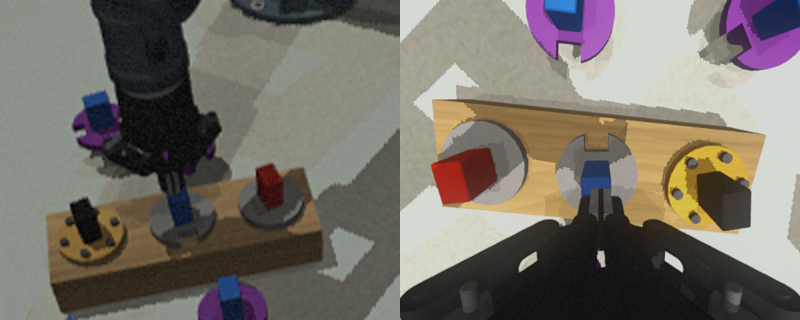

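The left half (scene) shows the fingers shut just behind or above the block at (178,195), with the coupling still in place. The right half (wrist) shows the block at (597,178), ahead of the fingers. I'll measure where the fingertips really are.

Run:
```python
from h import *
for f in('s1','w2'):
    c=load(f);P=cloud(c);h=cv2.cvtColor(c['pixels'],cv2.COLOR_RGB2HSV)
    near=(abs(P[...,0]-.489)<.08)&(abs(P[...,1]+.235)<.05)&(c['depth']>0)
    b=near&(h[...,0]>100)&(h[...,0]<125)&(h[...,1]>120)&(P[...,2]>.075)
    print(f,'blue',b.sum(),P[b].min(0).round(3),P[b].max(0).round(3),P[b].mean(0).round(3))
    k=near&(h[...,2]<70)&(h[...,1]<110)&(P[...,2]>.08)&(P[...,2]<.2)
    for z in np.arange(.08,.16,.01):
        q=P[k&(abs(P[...,2]-z-.005)<.005)]
        if len(q):print(round(z,2),len(q),q.mean(0).round(3),q.min(0).round(3),q.max(0).round(3))
c=load('w1');print('cam',(-c['R'].T@c['t']).round(3), c['R'].round(3).tolist())
```

```text
s1 blue 254 [ 0.411 -0.282  0.076] [ 0.554 -0.185  0.513] [ 0.504 -0.231  0.197]
0.08 2 [ 0.491 -0.232  0.083] [ 0.479 -0.244  0.083] [ 0.503 -0.22   0.084]
0.09 3 [ 0.493 -0.228  0.097] [ 0.478 -0.244  0.092] [ 0.501 -0.22   0.1  ]
0.1 1 [ 0.501 -0.219  0.102] [ 0.501 -0.219  0.102] [ 0.501 -0.219  0.102]
0.11 8 [ 0.493 -0.227  0.117] [ 0.482 -0.241  0.115] [ 0.505 -0.22   0.12 ]
0.12 12 [ 0.498 -0.237  0.127] [ 0.495 -0.247  0.121] [ 0.502 -0.23   0.13 ]
0.13 34 [ 0.497 -0.235  0.135] [ 0.485 -0.249  0.13 ] [ 0.501 -0.221  0.14 ]
0.14 31 [ 0.496 -0.235  0.145] [ 0.489 -0.249  0.14 ] [ 0.501 -0.222  0.15 ]
0.15 26 [ 0.496 -0.234  0.155] [ 0.482 -0.246  0.15 ] [ 0.501 -0.222  0.159]
w2 blue 1553 [ 0.48  -0.263  0.076] [ 0.511 -0.198  0.222] [ 0.503 -0.231  0.116]
0.12 99 [ 0.498 -0.235  0.128] [ 0.495 -0.248  0.124] [ 0.501 -0.223  0.13 ]
0.13 348 [ 0.497 -0.235  0.135] [ 0.494 -0.249  0.13 ] [ 0.501 -0.222  0.14 ]
0.14 352 [ 0.497 -0.235  0.145] [ 0.494 -0.248  0.14 ] [ 0.501 -0.222  0.15 ]
0.15 550 [ 0.492 -0.235  0.156] [ 0.478 -0.247  0.15 ] [ 0.503 -0.223  0.16 ]
cam [ 0.557 -0.209  0.413] [[0.248, -0.969, -0.001], [-0.935, -0.24, 0.263], [-0.255, -0.064, -0.965]]
```

Run:
```python
from h import *
c=load('w1');P=cloud(c);R=rot(c['obs']['eef_rot']);L=(P-c['obs']['eef_pos'])@R
h=cv2.cvtColor(c['pixels'],cv2.COLOR_RGB2HSV)
k=(c['depth']>0)&(P[...,2]>.2)
for s in(-1,1):
    q=L[k&(s*L[...,1]>.03)&(s*L[...,1]<.07)];print(s,q.max(0).round(3),np.percentile(q[:,2],99).round(3))
    t=q[q[:,2]>q[:,2].max()-.006];print('tips',t.mean(0).round(3),t.min(0).round(3),t.max(0).round(3))
c=load('w2');P=cloud(c);R=rot(c['obs']['eef_rot']);L=(P-c['obs']['eef_pos'])@R
q=L[(c['depth']>0)&(P[...,2]>.1)&(abs(L[...,1])<.02)&(L[...,0]<.015)&(L[...,0]>0)];print('shut',np.percentile(q,[1,50,99],axis=0).round(3))
```

```text
-1 [ 0.018 -0.03  -0.025] -0.03
tips [ 0.002 -0.043 -0.029] [-0.011 -0.049 -0.031] [ 0.012 -0.042 -0.025]
1 [ 0.019  0.07  -0.025] -0.03
tips [ 0.001  0.043 -0.029] [-0.011  0.042 -0.031] [ 0.012  0.049 -0.025]
shut [[ 0.002 -0.018 -0.108]
 [ 0.011 -0.    -0.069]
 [ 0.015  0.018 -0.009]]
```

The wrist and scene depth agree: the real fingertips are about 40 mm behind the stated tip position (tool z −0.014 shut, −0.027 open). So the jaws shut 5 mm above the block and disturbed nothing. I'll open, then go 4 cm lower.

>>> servo_tool:
  motion:
    - [[0, 0, 0, 0, -1], [0, -0.3, 0, 0, -1], [0, -0.3, 0, 0, -1], [0, -0.3, 0, 0, -1], [0, -0.3, 0, 0, -1]]

```text
time_s: 3.1
eef_pos: [0.4887, -0.2331, 0.1065]
eef_rot: [0.0, 0.999, 0.053, 0.0]
wrist_force: [-0.3, -0.1, -0.5]
opening: 0.845
grasp_force: 0.0
```

>>> servo_tool:
  motion:
    - [[0, 0, 1.5, 0, -1], [0, 0, 3, 0, -1], [0, 0, 4, 0, -1], [0, 0, 4, 0, -1]]

```text
time_s: 3.5
eef_pos: [0.4873, -0.2321, 0.0644]
eef_rot: [-0.001, 0.999, 0.053, -0.002]
wrist_force: [0.6, -0.2, -0.4]
opening: 1.001
grasp_force: 0.0
```

>>> servo_tool:
  motion:
    - [[0, 0, 0, 0, 0], [0, 0, 0, 0, 0.4], [0, 0, 0, 0, 1], [0, 0, 0, 0, 1], [0, 0, 0, 0, 1]]

```text
time_s: 4.0
eef_pos: [0.4891, -0.2332, 0.0671]
eef_rot: [0.0, 0.999, 0.053, 0.0]
wrist_force: [0.6, 1.2, 4.6]
opening: 0.25
grasp_force: 60.4
```

>>> servo_tool:
  motion:
    - [[0, 0, 0, 0, 1], [0, 0, 0, 0, 1], [0, 0, 0, 0, 1]]

```text
time_s: 4.3
eef_pos: [0.4891, -0.2332, 0.0671]
eef_rot: [0.0, 0.999, 0.053, 0.0]
wrist_force: [0.0, 1.7, 5.2]
opening: 0.251
grasp_force: 60.3
```

Gripped, at 0.25 × 85 = 21 mm. Lift straight up, and measure the spindle and its dogs from the fixed views.

>>> servo_tool:
  motion:
    - [[0, 0, -1, 0, 1], [0, 0, -4, 0, 1], [0, 0, -8, 0, 1], [0, 0, -13, 0, 1], [0, 0, -17.3, 0, 1]]

```text
time_s: 4.8
eef_pos: [0.4879, -0.2327, 0.2411]
eef_rot: [-0.0, 0.999, 0.053, -0.001]
wrist_force: [0.1, -0.6, -4.5]
opening: 0.252
grasp_force: 59.7
```

Run:
```python
from h import *
print(ctrl.get_obs()['opening'],ctrl.get_obs()['eef_pos'],ctrl.get_obs()['wrist_force'])
for f in('s0','d0'):
    c=load(f);P=cloud(c);h=cv2.cvtColor(c['pixels'],cv2.COLOR_RGB2HSV)
    r=np.hypot(P[...,0]-.566,P[...,1]-.238)
    k=(r<.045)&(P[...,2]>.112)&(P[...,2]<.14)&(h[...,0]>10)&(h[...,0]<35)&(h[...,1]>100)&(h[...,2]>60)
    n,l,st,ce=cv2.connectedComponentsWithStats(k.astype(np.uint8))
    for i in range(1,n):
        if st[i,4]>2:print(f,st[i].tolist(),P[l==i].mean(0).round(3))
    m=(r<.06)&(P[...,2]>.117)&(P[...,2]<.123);v,u=np.nonzero(m);X=plane(c,np.c_[u,v],.12)
    print((cv2.minEnclosingCircle((X[:,:2]*1000).astype(np.float32))))
```

```text
0.2517267613036916 [ 0.48794167 -0.23270418  0.24107164] [ 0.1334269  -0.64839257 -4.50546125]
s0 [407, 198, 6, 8, 30] [0.537 0.229 0.127]
s0 [423, 216, 7, 8, 35] [0.598 0.242 0.127]
((566.6614990234375, 235.9606170654297), 41.1598014831543)
d0 [149, 269, 5, 6, 24] [0.594 0.248 0.128]
d0 [175, 275, 7, 7, 34] [0.534 0.234 0.128]
((564.4365844726562, 240.4563446044922), 41.001502990722656)
```

>>> servo_tool:
  motion:
    - [[0.1, -2, 0, 0, 1], [0.3, -5.5, 0, 0, 1], [0.6, -9.5, 0, 0, 1], [0.9, -13.5, 0, 0, 1], [1.2, -17.5, 0, 0, 1]]

```text
time_s: 5.3
eef_pos: [0.4803, -0.0554, 0.2375]
eef_rot: [-0.001, 0.999, 0.053, -0.002]
wrist_force: [0.7, -0.2, -4.1]
opening: 0.245
grasp_force: 59.6
```

>>> servo_tool:
  motion:
    - [[0.3, -4, 0, 0, 1], [0.6, -8, 0, 0, 1], [0.9, -12, 0, 0, 1], [1.2, -16, 0, 0, 1], [1.5, -20, 0, 0, 1]]

```text
time_s: 5.8
eef_pos: [0.4738, 0.1445, 0.2376]
eef_rot: [0.0, 0.999, 0.053, -0.002]
wrist_force: [1.7, 0.4, -5.7]
opening: 0.251
grasp_force: 59.6
```

>>> servo_tool:
  motion:
    - [[0.2, -4, 0, -3, 1], [0.4, -7.5, 0, -6.4, 1], [0.5, -9.7, 0, -6.4, 1], [0.5, -9.7, 0, -6.4, 1], [0.5, -9.7, 0, -6.4, 1]]

```text
time_s: 6.3
eef_pos: [0.4691, 0.2398, 0.2377]
eef_rot: [0.001, 0.994, 0.109, -0.002]
wrist_force: [0.6, -0.5, -5.1]
opening: 0.247
grasp_force: 60.1
```

Run:
```python
from h import *
c=grab('wrist','w3');print(c['obs']['eef_pos'],c['obs']['opening'],rot(c['obs']['eef_rot'])[:,0].round(3))
```

```text
[0.46907042 0.23977108 0.23773623] 0.24662556540966524 [ 0.976  0.217 -0.003]
```

View pics/w3.png

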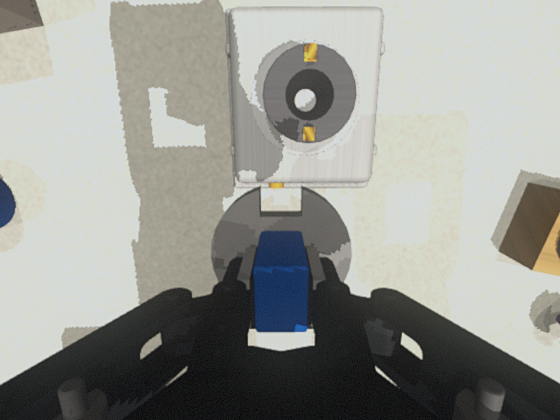

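The wrist view shows the spindle at (309,93) with brass dogs at (310,52) and (308,133). The held coupling has its flange at (281,250) and its near slot centred at (281,199). Measure both in tool axes.

Run:
```python
from h import *
c=load('w3');P=cloud(c);h=cv2.cvtColor(c['pixels'],cv2.COLOR_RGB2HSV);R=rot(c['obs']['eef_rot']);p=np.array(c['obs']['eef_pos'])
d=c['depth']>0
r=np.hypot(P[...,0]-.566,P[...,1]-.238)
m=(r<.06)&(abs(P[...,2]-.12)<.004);v,u=np.nonzero(m);X=plane(c,np.c_[u,v],P[m][:,2].mean())
hull=cv2.convexHull((X[:,:2]*1000).astype(np.float32));print('face z',P[m][:,2].mean().round(4),cv2.minEnclosingCircle(hull),cv2.fitEllipse(hull))
k=(r<.045)&(P[...,2]>.122)&(P[...,2]<.14)&(h[...,0]>10)&(h[...,0]<35)&(h[...,1]>100)
n,l,st,ce=cv2.connectedComponentsWithStats(k.astype(np.uint8));D=[]
for i in range(1,n):
    if st[i,4]>30:
        top=(l==i)&(P[...,2]>.129);v,u=np.nonzero(top);q=plane(c,np.c_[u,v],.132).mean(0);D.append(q);print('dog',q.round(4),top.sum(),P[l==i].max(0).round(3))
D=np.array(D);e=D[0]-D[1];e*=np.sign(e[0]);print('dogs mid',D.mean(0).round(4),'ang',np.degrees(np.arctan2(e[1],e[0])).round(2),np.linalg.norm(e).round(4),'tool ang',np.degrees(np.arctan2(R[1,0],R[0,0])).round(2))
L=(P-p)@R
m=d&(abs(L[...,1])<.05)&(L[...,0]>.012)&(L[...,0]<.06)&(P[...,2]>.235)&(P[...,2]<.26)&(h[...,1]<80)
zt=np.median(P[m][:,2]);v,u=np.nonzero(m);X=(plane(c,np.c_[u,v],zt)-p)@R
print('flange z',zt.round(4),m.sum())
rim=[]
for y in np.arange(-.034,.035,.002):
    s=X[abs(X[:,1]-y)<.001]
    if len(s) and abs(y)>.014: rim.append([s[:,0].max(),y])
rim=np.array(rim)
A=np.c_[2*rim,np.ones(len(rim))];s=np.linalg.lstsq(A,(rim**2).sum(1),rcond=None)[0];print('flange centre tool',s[:2].round(4),'R',np.sqrt(s[2]+s[:2]@s[:2]).round(4))
for x in(.026,.029,.032):
    s=X[abs(X[:,0]-s_[0] if False else X[:,0]-x)<.001][:,1];a=s[s<0].max();b=s[s>0].min();print('slot',x,a.round(4),b.round(4))
# block top
b=d&(h[...,0]>100)&(h[...,0]<125)&(h[...,1]>120)&(abs(L[...,1])<.03)&(abs(L[...,0])<.04);q=P[b];zb=np.percentile(q[:,2],90);t=b&(abs(P[...,2]-zb)<.004);v,u=np.nonzero(t);X=(plane(c,np.c_[u,v],zb)-p)@R
print('block z',zb.round(4),X.min(0).round(4),X.max(0).round(4))
```

```text
face z 0.1196 ((566.8907470703125, 237.12155151367188), 39.78177261352539) ((566.8439331054688, 237.1106414794922), (79.00151824951172, 79.22195434570312), 27.76059913635254)
dog [0.5968 0.2439 0.132 ] 139 [0.603 0.249 0.134]
dog [0.5362 0.2303 0.132 ] 107 [0.542 0.235 0.133]
dogs mid [0.5665 0.2371 0.132 ] ang 12.72 0.0621 tool ang 12.55
flange z 0.242 4035
flange centre tool [ 0.0029 -0.0001] R 0.0376
slot 0.026 -0.0005 0.0001
slot 0.029 -0.0112 0.0103
slot 0.032 -0.0112 0.0103
block z 0.2877 [-0.0118 -0.0107 -0.05  ] [ 0.0185  0.0106 -0.0499]
```

>>> servo_tool:
  motion:
    - [[3, 0.8, 0, 0, 1], [6, 1.6, 0, 0, 1], [9.2, 2.4, 0, 0, 1], [9.2, 2.4, 0, 0, 1], [9.2, 2.4, 0, 0, 1]]

```text
time_s: 6.85
eef_pos: [0.5655, 0.2346, 0.2382]
eef_rot: [0.0, 0.994, 0.107, -0.001]
wrist_force: [-0.4, 0.3, -4.9]
opening: 0.252
grasp_force: 60.1
```

>>> servo_tool:
  motion:
    - [[0, 0, 1.5, 0, 1], [0, 0, 3, 0, 1], [0, 0, 4, 0, 1], [0, 0, 4, 0, 1], [0, 0, 4, 0, 1]]

```text
time_s: 7.35
eef_pos: [0.5652, 0.2362, 0.199]
eef_rot: [0.0, 0.994, 0.109, -0.0]
wrist_force: [1.1, 0.2, -4.4]
opening: 0.249
grasp_force: 60.0
```

Run:
```python
from h import *
for _ in range(3):
    o=ctrl.get_obs();R=rot(o['eef_rot']);g=R.T@(np.array([.5667,.2371,.12])-o['eef_pos']-R@[.003,0,.0077]);print((g*100).round(2),np.degrees(np.arctan2(R[1,0],R[0,0])).round(2),o['eef_pos'])
    c=grab('wrist','w4')
P=cloud(c);L=(P-o['eef_pos'])@R;h=cv2.cvtColor(c['pixels'],cv2.COLOR_RGB2HSV)
k=(h[...,0]>10)&(h[...,0]<35)&(h[...,1]>100)&(abs(L[...,0]-.03)<.03)&(abs(L[...,1])<.02)&(P[...,2]<.14)&(P[...,2]>.115)
print('dog tool',k.sum(),L[k].mean(0) if k.any() else '')
a=grab('scene','s4')['pixels'];b=grab('side','d4')['pixels']
cv2.imwrite('pics/m4.png',np.hstack([cv2.resize(a[150:270,350:470],(400,400)),cv2.resize(b[190:310,100:220],(400,400))])[:,:,::-1])
```

```text
[-0.13 -0.06  7.13] 12.48 [0.56520344 0.23615494 0.19904634]
[-0.19 -0.06  7.21] 12.47 [0.56575445 0.23625936 0.19979447]
[-0.23 -0.07  7.25] 12.47 [0.5660491  0.23628777 0.200214  ]
dog tool 208 [ 0.03239833 -0.00071275  0.07150174]
```

View pics/m4.png

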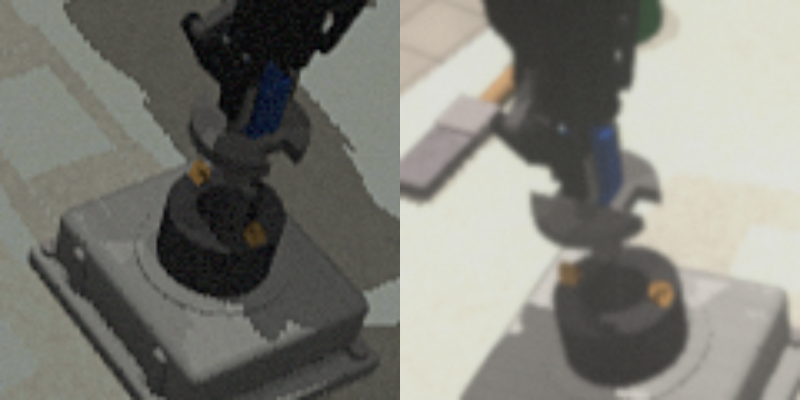

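The shank hangs over the bore in both views, with the slots over the dogs (left half dogs at (200,172) and (255,235), right half (570,272) and (660,293)). I'll trim −2 mm in x and lower.

>>> servo_tool:
  motion:
    - [[-0.2, -0.1, 1, 0, 1], [-0.2, -0.1, 2.5, 0, 1], [-0.2, -0.1, 4, 0, 1], [-0.2, -0.1, 5, 0, 1], [-0.2, -0.1, 5, 0, 1]]

```text
time_s: 8.1
eef_pos: [0.5616, 0.2362, 0.1463]
eef_rot: [0.0, 0.994, 0.108, -0.003]
wrist_force: [-0.3, -0.2, -4.9]
opening: 0.247
grasp_force: 60.0
```

>>> servo_tool:
  motion:
    - [[0, 0, 0.5, 0, 1], [0, 0, 1, 0, 1], [0, 0, 1.5, 0, 1], [0, 0, 1.7, 0, 1], [0, 0, 1.7, 0, 1]]

```text
time_s: 8.6
eef_pos: [0.5633, 0.2366, 0.1322]
eef_rot: [-0.0, 0.994, 0.109, -0.0]
wrist_force: [0.4, -0.3, -4.1]
opening: 0.249
grasp_force: 60.0
```

>>> servo_tool:
  motion:
    - [[0, 0, 0, 0, 1], [0, 0, 0, 0, 1], [0, 0, 0, 0, 1]]

```text
time_s: 8.9
eef_pos: [0.5637, 0.2367, 0.1328]
eef_rot: [-0.0, 0.994, 0.108, 0.0]
wrist_force: [0.9, -0.4, -5.1]
opening: 0.252
grasp_force: 60.0
```

Run:
```python
from h import *
o=ctrl.get_obs();R=rot(o['eef_rot']);g=R.T@(np.array([.5667,.2371,.12])-o['eef_pos']-R@[.003,0,.0077]);print((g*100).round(2),o['eef_pos'],o['wrist_force'],o['torque'],o['opening'])
```

```text
[0.   0.02 0.51] [0.56371704 0.23665565 0.13280994] [ 0.90849154 -0.39718841 -5.10704617] [ 0.02743158 -0.02312149 -0.0068767 ] 0.2518678450688503
```

Shank in the bore and dogs in the slots with no contact force. 5 mm to go, creeping down.

>>> servo_tool:
  motion:
    - [[0, 0, 0.2, 0, 1], [0, 0, 0.3, 0, 1], [0, 0, 0.4, 0, 1], [0, 0, 0.4, 0, 1], [0, 0, 0.4, 0, 1]]

```text
time_s: 9.4
eef_pos: [0.5635, 0.2366, 0.1284]
eef_rot: [0.0, 0.994, 0.109, -0.0]
wrist_force: [-0.2, 0.2, -4.3]
opening: 0.248
grasp_force: 60.0
```

>>> servo_tool:
  motion:
    - [[0, 0, 0.05, 0, 1], [0, 0, 0.1, 0, 1], [0, 0, 0.1, 0, 1], [0, 0, 0.1, 0, 1]]

```text
time_s: 9.8
eef_pos: [0.5635, 0.2366, 0.1275]
eef_rot: [0.0, 0.994, 0.109, 0.0]
wrist_force: [-1.2, 0.2, -4.2]
opening: 0.251
grasp_force: 60.0
```

>>> servo_tool:
  motion:
    - [[0, 0, 0.05, 0, 1], [0, 0, 0.1, 0, 1], [0, 0, 0.1, 0, 1], [0, 0, 0.1, 0, 1]]

```text
time_s: 10.2
eef_pos: [0.5637, 0.2367, 0.1272]
eef_rot: [0.0, 0.994, 0.109, 0.0]
wrist_force: [-1.8, -0.2, 3.3]
opening: 0.25
grasp_force: 61.1
```

Contact felt: the force went from −4.5 to +3.3 N at the expected home height. Release and rise.

>>> servo_tool:
  motion:
    - [[0, 0, 0, 0, 0.3], [0, 0, 0, 0, 0], [0, 0, 0, 0, -0.5], [0, 0, 0, 0, -1], [0, 0, 0, 0, -1]]

```text
time_s: 10.7
eef_pos: [0.5636, 0.2367, 0.1265]
eef_rot: [-0.0, 0.994, 0.108, 0.0]
wrist_force: [0.1, 0.2, 0.8]
opening: 0.976
grasp_force: 0.0
```

>>> servo_tool:
  motion:
    - [[0, 0, 0, 0, -1], [0, 0, -1, 0, -1], [0, 0, -4, 0, -1], [0, 0, -8, 0, -1], [0, 0, -11, 0, -1]]

```text
time_s: 11.2
eef_pos: [0.5641, 0.2368, 0.2397]
eef_rot: [-0.0, 0.994, 0.109, 0.001]
wrist_force: [1.5, -0.4, 1.0]
opening: 0.994
grasp_force: 0.0
```

>>> servo_tool:
  motion:
    - [[-3, 0, 0, 0, -1], [-6, 0, 0, 0, -1], [-6, 0, 0, 0, -1], [-6, 0, 0, 0, -1]]

```text
time_s: 11.6
eef_pos: [0.5052, 0.2238, 0.2376]
eef_rot: [-0.0, 0.994, 0.109, 0.001]
wrist_force: [0.7, -0.3, -0.0]
opening: 1.0
grasp_force: 0.0
```

Run:
```python
from h import *
c=grab('wrist','w5');P=cloud(c);h=cv2.cvtColor(c['pixels'],cv2.COLOR_RGB2HSV);print(c['obs']['eef_pos'],c['obs']['opening'])
r=np.hypot(P[...,0]-.5667,P[...,1]-.2371)
m=(r<.05)&(P[...,2]>.128)&(P[...,2]<.138)&(h[...,1]<80);q=P[m];A=np.c_[q[:,:2]-[.5667,.2371],np.ones(len(q))]
s=np.linalg.lstsq(A,q[:,2],rcond=None)[0];print('flange top z',s[2].round(4),'tilt deg',np.degrees(s[:2]).round(2),len(q))
v,u=np.nonzero(m);X=plane(c,np.c_[u,v],.132);print(cv2.minEnclosingCircle((X[:,:2]*1000).astype(np.float32)))
b=grab('side','d5')['pixels']
cv2.imwrite('pics/m5.png',np.hstack([cv2.resize(c['pixels'],(450,338)),cv2.resize(b[190:340,100:250],(338,338))])[:,:,::-1])
```

```text
[0.50518855 0.22378365 0.23759151] 0.9997170792411346
flange top z 0.1316 tilt deg [ 0.07 -0.02] 4241
((565.5374755859375, 237.46249389648438), 38.04145050048828)
```

View pics/m5.png

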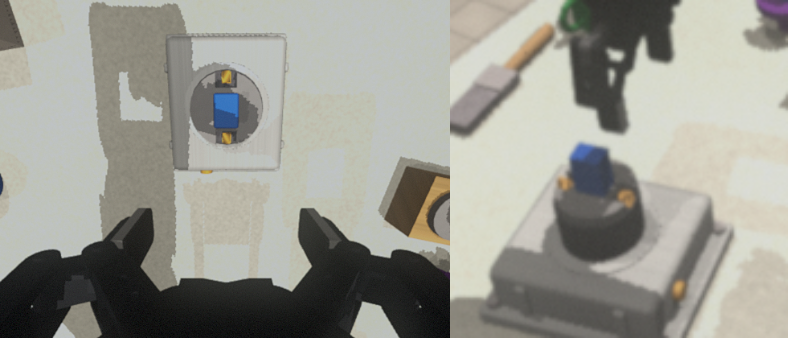

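The coupling sits flat at (227,108): its flange top is at z 0.1316 with tilt under 0.1°. The dogs fill the slots at (227,77) and (227,138), and the gripper is clear.

```bash
python3 -c "
from bench import ctrl
print(ctrl.hand_in())"
```

```text
the job is handed in; nothing more can be done
None
```

The slotted coupling is fully home in the spindle: its flange is flat on the face, both dogs are in the slots, the gripper is clear, the two plugs were left alone, and the job was handed in at about 12 s.

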